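Hold the angle gauge to its mark on the stud in the vise

TASK

Pick up the angle gauge by its blue handle and set the underside of its base bar crosswise on the rounded ridge of the stud block clamped in the vise. Rock the gauge on that ridge until its swinging black pointer settles on the red mark of the dial, and finish while still gripping the gauge there, pressed lightly on the ridge and held still. Leave the spanner, spray bottle, cup and nut box where they are.

Things in the scene. Friction and masses are not known exactly. Their poses are not given: they have to be found in the camera images.
- gauge_grip (a point): Centre of the blue handle on top of the loose angle gauge (350 g, starts upright on the bench). Handle 22 mm thick (x), 60 mm long (y), 34 mm high (z). This point is 137 mm above the underside of the base bar and 67 mm above the dial's centre. Gauge axes: x normal to the dial (the axis it is rocked about), y along the base bar, z up.
- gauge_base (a point): Centre of the underside of the gauge's flat aluminium base bar, 44 x 150 x 14 mm, long along y; same axes as gauge_grip. On the bar stands a white dial, 100 mm across, 10 mm thick, its two faces looking along +x and -x.
- pointer (a joint): Angle (rad) of the black pointer, a free pendulum on the dial's centre, seen on both faces; it always hangs vertical and swings for 1 to 2 s when disturbed. 0: pointing at the base bar's centre (gauge upright); positive: turned right-handed about the gauge's +x. Rocking the gauge by +a about its own +x makes it read -a.
- mark (a joint): Angle (rad) of the red mark on the dial, measured like joint pointer; set at random between 0.14 and 0.38 and stiff: it stays as it is.
- pointer_tip (a point): Tip of the pointer, 36 mm from the dial's centre, in the mid-plane of the dial.
- mark_mid (a point): Middle of the red mark (6 mm wide, 14 mm long), 36 mm from the dial's centre, in the mid-plane of the dial.
- stud_crest (a point): Top of the stud's rounded copper ridge at mid-length, 182 mm above the bench. The ridge is a lying cylinder, radius 12 mm, 50 mm long along its x. It tops a brass block 40 x 50 mm with uneven shoulders 22 and 29 mm below the crest, clamped in the vise, immovable. Axes: x along the ridge, y across it (the gauge's base bar goes along y, either way round), z up.
- vise: Grey and dark steel bench vise, fixed to the bench, 240 x 130 mm, jaws 96 mm wide with tops 120 mm above the bench; origin under the stud on the bench, axes as the stud's; its screw handle is towards +x.
- spanner: Loose steel spanner 170 mm long lying on the bench, leave alone; origin at its middle, on the bench.
- sprayer: Loose spray bottle with blue filling and white head, 69 mm across, 201 mm tall, leave alone; origin under its centre.
- cup: Loose red plastic cup, 76 mm across, 100 mm tall, leave alone; origin under its centre.
- nutbox: Loose open blue box with nuts, 140 x 100 x 45 mm, leave alone; origin under its centre.
Things that resemble listed ones, but are neither listed nor needed, are in the scene too. There is more than one size of the part that bears gauge_grip; the job needs the smallest.

How it is judged:
By the outcome, as a careful person would: the job done as asked, in the order asked, and still so for the second after the job is handed in, while the arm keeps its last pose, push and grip.
It also fails if it takes over 45 s, if anything falls off the work surface, if the arm or the gripper's body presses on something with over 40 N, if the wrist force passes 120 N, or if a joint passes its speed limit or range.

ROBOT

A 6-joint arm with a two-finger parallel gripper is mounted at the origin on the work surface. World frame = base frame: x ahead of the robot, y to its left, z up, the work surface at z = 0. Lengths are in m, angles in rad, forces in N, time in s.
With the tool pointing down it reaches from about 0.25 to 0.8 m from the base axis. Payload 8.5 kg.
Tool frame: the origin (TCP) lies at the very end of the fingers, on their centre line; the grasp point (between the pads) lies bot.grasp_offset behind it (bot.grasp_offset is the distance from the TCP to the grasp point, in m); x points along the fingers, z is the direction in which the jaws open and shut, and the axes are right-handed (so a half turn about x gives the same grasp; the last joint's range is limited). The gripper opens to 85 mm and grips with 20 to 120 N. Pads are 22 mm wide; open, the fingers measure 114 mm over their backs; the gripper's body (76 mm by 85 mm) begins 54 mm behind the grasp point. The pads swing forward as they close: fully open they stand 13 mm farther back than shut.
Start: joints at [-1.11, 0.238, -0.013, 1.319, 0, 1.571], TCP at [0.233, -0.47, 0.231] pointing down, gripper open.
Joint ranges: [-2.66, 2.66], [-1.03, 1.9], [-1.14, 1.46], [-1.82, 2.27], [-1.45, 1.34], [-3.14, 3.14]. Speed limits (rad/s): [2.22, 2.22, 2.79, 3.14, 3.14, 3.14].

INTERFACE

Orientations are given as a rotation vector (axis times angle).
In Python, from workcell import bot gives the robot as it stands.
- The arm moves only by the tool jog_arm, never from a script. Its arguments are lists of equal length, an entry for each row: "delta_pos": the shift along the world's x, y, z in m, a list of three; "angular": the turn, a rotation vector about the world's x, y, z in rad, a list of three; "grip": the closure, from -1 (fully open) to 1 (shut), so that 0 is half open. A call has 1 to 10 rows; each row shifts and turns the pose as measured when the row begins; what a row does not reach is not made up. A row lasts 1/10 s, in which the tool goes at most 50 mm and 8.59 degrees, less where a joint would pass 70% of its speed; a pose out of reach is approached as far as the arm can. A call with a gripper value outside its range is refused whole. The fingers move at their own pace and stop on an object; "squeeze" is the grip in N (left out, the last holds). Time passes only in rows, so rows that do not move let the fingers close. It gives the time, the measured TCP pose, the force and the opening at its end, in the units of the state.
- bot.get_state(): the state, without advancing time (a new reading comes with each control period).
- bot.read_camera(name): name is "scene" or "top" or "wrist"; returns a dict with "frame" (420x560x3 uint8, red, green, blue), "intrinsics" (3x3 intrinsics, pixels), "cam_to_world" (4x4, takes a point from camera to world coordinates); the wrist camera has in their place "T_tool_cam" (4x4, takes a point from camera to tool coordinates, whose origin is the TCP and whose axes are the tool frame's). Camera axes: x right, y down, z forward; pixel columns grow to the right and rows downward; lengths in m; the calibration is good to about 2 mm. A picture is of the moment at which its call begins: read the wrist's pose just before it. There is no depth.
- bot.close_job(): hands the job in, once; it reports no verdict.
The state is a dict: "time": time; "joint_pos": joint angles; "joint_velocities": joint speeds; "joint_torque": joint torques, N m; "tcp_pos": TCP position; "eef_rot": TCP orientation; "contact_force": force on the tool from outside, world axes, zero at the start; "wrist_torque": the same for the moment, N m; "finger_gap": finger opening in m.
Only numpy, scipy, OpenCV 4.12 (cv2) and the standard library are available. Lean on these libraries where they do the work, as an engineer would, in place of code of your own. Each camera call takes 0.05 s, during which the arm holds its last target. There are 200 camera calls.

## Working session

There is one attempt and no reset: what is moved stays moved. The work goes in short steps, Python scripts to look and compute and a tool call to move; the robot and the scene stay as the last step left them, time stands still between calls to the robot, and variables do not carry over. Pictures are saved under pics/ and viewed, about 8 in all and at most 12, crops included, and the job is handed in when it is done.

Besides the shell and the picture viewer there is one more tool, called as name(argument=value, ...), one argument or row to a line, values as JSON. jog_arm: Moves the arm, as the interface text tells. Its arguments: {"type":"object","properties":{"delta_pos":{"type":"array","items":{"type":"array","items":{"type":"number"}}},"angular":{"type":"array","items":{"type":"array","items":{"type":"number"}}},"grip":{"type":"array","items":{"type":"number"}},"squeeze":{"type":"number"}},"required":["delta_pos","angular","grip"]}

```bash
mkdir -p pics; ls; python3 - <<'E'
from workcell import bot
import cv2,numpy as np
s=bot.get_state();print({k:np.round(v,3).tolist() for k,v in s.items()},bot.grasp_offset)
for n in("scene","top"):
    c=bot.read_camera(n);cv2.imwrite(f"pics/{n}0.png",c["frame"][...,::-1])
    print(n,np.round(c["intrinsics"],1).tolist(),np.round(c["cam_to_world"],3).tolist())
    np.savez(f"{n}0.npz",**c)
a=cv2.imread("pics/scene0.png");b=cv2.imread("pics/top0.png")
E
```

```text
pics
{'time': 0.0, 'joint_pos': [-1.11, 0.239, -0.014, 1.319, 0.0, 1.571], 'joint_velocities': [-0.001, 0.001, 0.001, 0.001, 0.001, 0.0], 'joint_torque': [0.001, -53.878, 34.644, 0.019, 0.0, 0.0], 'tcp_pos': [0.233, -0.47, 0.231], 'eef_rot': [0.864, 1.394, -0.863], 'contact_force': [0.383, 0.208, -1.277], 'wrist_torque': [-0.018, -0.023, 0.033], 'finger_gap': 0.085} 0.0187
scene [[462.2, 0.0, 282.4], [0.0, 462.2, 206.9], [0.0, 0.0, 1.0]] [[0.527, 0.527, -0.666, 1.464], [0.849, -0.305, 0.431, -0.591], [0.024, -0.793, -0.608, 1.016], [0.0, 0.0, 0.0, 1.0]]
top [[487.5, 0.0, 283.9], [0.0, 487.5, 208.8], [0.0, 0.0, 1.0]] [[-0.022, -0.995, 0.101, 0.348], [-1.0, 0.02, -0.015, 0.023], [0.013, -0.102, -0.995, 1.611], [0.0, 0.0, 0.0, 1.0]]
```

View pics/scene0.png

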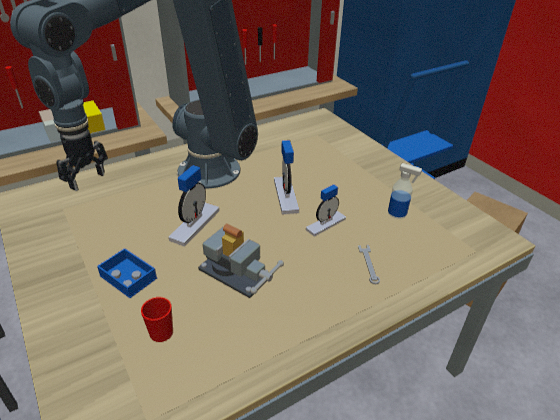

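View pics/top0.png

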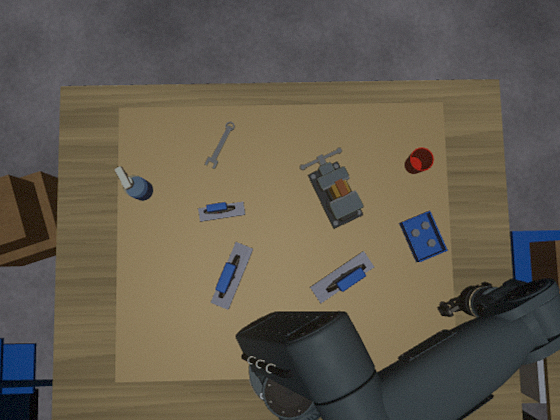

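The candidates for the gauge are three look-alikes:

| Gauge | Scene pixel | Top pixel |
|---|---|---|
| Left, large | (190,205) | (345,278) |
| Middle, large | (287,178) | (230,275) |
| Right, small | (327,208) | (220,210) |

The right one's bar is about 46 px long in the top view, or about 150 mm, so it is the smallest. I'll check it in one crop.

```bash
python3 - <<'E'
import cv2,numpy as np
s=cv2.imread("pics/scene0.png");t=cv2.imread("pics/top0.png")
r=lambda im,x,y,w,h:cv2.resize(im[y:y+h,x:x+w],(400,300),interpolation=cv2.INTER_CUBIC)
cv2.imwrite("pics/crop1.png",np.vstack([np.hstack([r(s,290,177,68,51+9)if 0 else r(s,290,180,80,60),r(t,185,180,80,60)]),np.hstack([r(s,190,215,100,75),r(t,290,145,120,90)])]))
E
```

```text
(no output)
```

View pics/crop1.png

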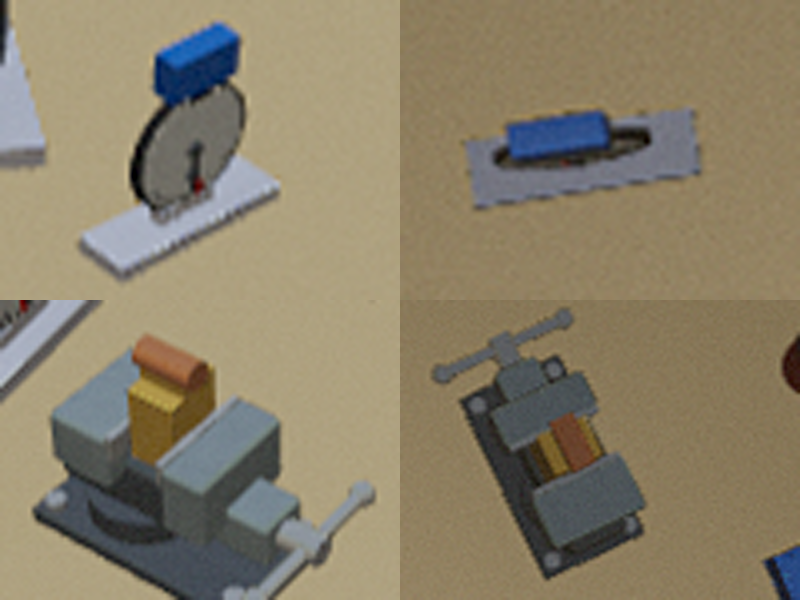

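```bash
cat > h.py <<'E'
import numpy as np,cv2
from scipy.optimize import least_squares
def load(n): 
    c=np.load(n+".npz");return c["intrinsics"],c["cam_to_world"]
def ray(cam,p):
    K,T=cam;d=T[:3,:3]@np.linalg.solve(K,[p[0],p[1],1]);return T[:3,3],d
def bp(cam,p,z):
    o,d=ray(cam,p);return o+d*(z-o[2])/d[2]
def proj(cam,P):
    K,T=cam;q=(np.atleast_2d(P)-T[:3,3])@T[:3,:3];q=q@K.T;return q[:,:2]/q[:,2:]
def tri(c1,p1,c2,p2):
    o,d=ray(c1,p1);O,D=ray(c2,p2);s=np.linalg.lstsq(np.c_[d,-D],O-o,rcond=None)[0]
    a=o+d*s[0];b=O+D*s[1];return (a+b)/2,np.linalg.norm(a-b)
E
python3 - <<'E'
from h import *
S=load("scene0");T=load("top0")
c=np.array([[199,208.4],[243.4,202],[245,214.4],[200.6,221.4]])
P=np.array([bp(T,p,.014) for p in c]);print("bar",P.round(3).tolist(),P.mean(0).round(3))
d=(P[0]+P[3]-P[1]-P[2])[:2];print("len",np.linalg.norm(d)/2,"ydir yaw deg",np.degrees(np.arctan2(d[1],d[0])))
h=[bp(T,(185+(x-400)/5,180+y/5),.154) for x,y in((508,122),(606,112),(610,147),(513,158))] # top handle incl side
print("handle",np.round(h,3).tolist(),np.mean(h,0).round(3))
print("sc bar",[bp(S,p,.014).round(3).tolist() for p in((306.4,227.6),(315,233.8),(345.6,216.6))])
t=lambda x,y:(290+(x-400)/3.3333,145+(y-300)/3.3333)
print("crest top",bp(T,t(575,441),.182).round(3), "tri",tri(T,t(575,441),S,(233,229)))
for a,b,z in(((564,416),(587,465),.182),((460,402),(548,577),.02),((552,420),(573,470),.17),((577,413),(600,460),.17)):
    A,B=bp(T,t(*a),z),bp(T,t(*b),z);print("xdir",np.degrees(np.arctan2(*(A-B)[[1,0]])),np.linalg.norm(A-B))
print("scene crest at .182",bp(S,(233,229),.182).round(3))
E
```

```text
bar [[0.517, 0.277, 0.014], [0.536, 0.131, 0.014], [0.495, 0.126, 0.014], [0.475, 0.272, 0.014]] [0.506 0.201 0.014]
len 0.14708503338166962 ydir yaw deg 97.4877492185966
handle [[0.514, 0.232, 0.154], [0.519, 0.173, 0.154], [0.498, 0.171, 0.154], [0.492, 0.229, 0.154]] [0.506 0.201 0.154]
sc bar [[0.505, 0.128, 0.014], [0.546, 0.135, 0.014], [0.525, 0.28, 0.014]]
crest top [ 0.554 -0.175  0.182] tri (array([ 0.55707041, -0.17216465,  0.1737499 ]), np.float64(0.008284648046898439))
xdir 23.17328269188003 0.048295683789260385
xdir 24.994373721411034 0.19365860748551558
xdir 20.842548616955064 0.04880664994192567
xdir 24.068171295756883 0.04707899331610566
scene crest at .182 [ 0.568 -0.173  0.182]
```

Crop 1 confirms the choice. The small gauge has its handle at scene (329,193), its pointer hanging down, and its red mark just to the pointer's right. So gauge +y points to about world +y and gauge +x is at about 7.5°. The stud ridge is at top (342,187), with its x axis at about 24°.

```bash
python3 - <<'E'
from workcell import bot
import numpy as np
from scipy.spatial.transform import Rotation as R
s=bot.get_state();r=R.from_rotvec(s["eef_rot"]);print(r.as_matrix().round(3))
c=bot.read_camera("wrist");print(c["T_tool_cam"].round(3).tolist(),c["intrinsics"].round(1).tolist())
for sg in(1,-1):
    a=np.radians(7.5);x=np.array([0,0,-1.]);z=sg*np.array([np.cos(a),np.sin(a),0]);y=np.cross(z,x)
    print(sg,(R.from_matrix(np.c_[x,y,z])*r.inv()).as_rotvec().round(3))
E
```

```text
[[-0.001  0.896  0.445]
 [ 0.001  0.445 -0.896]
 [-1.    -0.    -0.001]]
[[0.001, -0.314, 0.949, -0.142], [0.0, -0.949, -0.314, 0.081], [1.0, 0.001, -0.001, -0.0], [0.0, 0.0, 0.0, 1.0]] [[358.2, 0.0, 276.0], [0.0, 358.2, 213.2], [0.0, 0.0, 1.0]]
1 [-1.000e-03 -1.000e-03  1.241e+00]
-1 [-1.000e-03  1.000e-03 -1.901e+00]
```

jog_arm(
  delta_pos=[
    [0,0,0.05],
    [0,0,0.05],
    [0,0,0.05],
    [0,0,0.05],
  ],
  angular=[
    [0,0,0],
    [0,0,0],
    [0,0,0],
    [0,0,0],
  ],
  grip=[-1,-1,-1,-1],
)

```text
time: 0.55
tcp_pos: [0.2303, -0.4639, 0.4265]
eef_rot: [0.875, 1.411, -0.857]
contact_force: [1.3, -0.9, 0.7]
finger_gap: 0.0853
```

jog_arm(
  delta_pos=[
    [0.034,0.033,0],
    [0.034,0.033,0],
    [0.034,0.033,0],
    [0.034,0.033,0],
    [0.034,0.033,0],
    [0.034,0.033,0],
    [0.034,0.033,0],
    [0.034,0.033,0],
    [0.034,0.033,0],
    [0.034,0.033,0],
  ],
  angular=[
    [0,0,0.08],
    [0,0,0.08],
    [0,0,0.08],
    [0,0,0.08],
    [0,0,0.08],
    [0,0,0.08],
    [0,0,0.08],
    [0,0,0.08],
    [0,0,0.08],
    [0,0,0.08],
  ],
  grip=[-1,-1,-1,-1,-1,-1,-1,-1,-1,-1],
)

```text
time: 1.55
tcp_pos: [0.5782, -0.1266, 0.4344]
eef_rot: [0.228, 1.564, -0.229]
contact_force: [0.5, -0.4, 0.2]
finger_gap: 0.0858
```

jog_arm(
  delta_pos=[
    [0,0,0],
    [0,0,0],
    [0,0,0],
  ],
  angular=[
    [0,0,0],
    [0,0,0],
    [0,0,0],
  ],
  grip=[-1,-1,-1],
)

```text
time: 1.85
tcp_pos: [0.5822, -0.1216, 0.4306]
eef_rot: [0.222, 1.569, -0.221]
contact_force: [0.6, -0.5, 0.5]
finger_gap: 0.0854
```

```bash
cat >> h.py <<'E'
from scipy.spatial.transform import Rotation as R
def snap(name):
    from workcell import bot
    s=bot.get_state();c=bot.read_camera("wrist")
    M=np.eye(4);M[:3,:3]=R.from_rotvec(s["eef_rot"]).as_matrix();M[:3,3]=s["tcp_pos"]
    np.savez(name+".npz",intrinsics=c["intrinsics"],cam_to_world=M@c["T_tool_cam"])
    cv2.imwrite(f"pics/{name}.png",c["frame"][...,::-1]);print(s["tcp_pos"].round(4) if hasattr(s["tcp_pos"],"round") else s["tcp_pos"],M[:3,:3].round(3).tolist())
    return c["frame"][...,::-1]
E
python3 -c "
from h import *
f=snap('w1');c=load('w1');print(proj(c,[[.556,-.174,.182]]),c[1].round(3).tolist())"
```

```text
[ 0.5822 -0.1216  0.4306] [[-0.01, 0.278, 0.961], [0.002, 0.961, -0.278], [-1.0, -0.001, -0.01]]
[[268.90016633 220.83727367]] [[0.961, -0.26, -0.097, 0.606], [-0.277, -0.913, -0.299, -0.044], [-0.011, 0.314, -0.949, 0.572], [0.0, 0.0, 0.0, 1.0]]
```

View pics/w1.png

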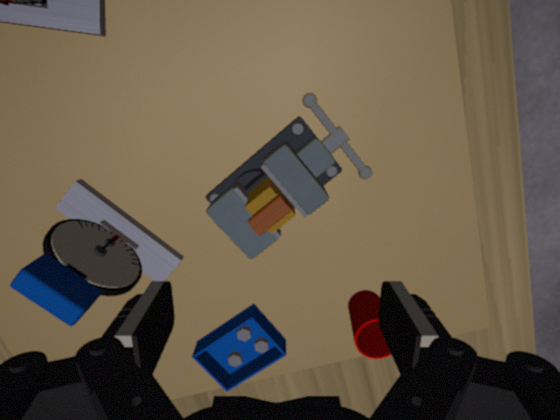

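Picture w1 shows the vise with the copper ridge at about (271,214), plus the red cup and the nut box. I'll fit the ridge pose by silhouette in this view.

```bash
cat > fit.py <<'E'
from h import *
from scipy.optimize import minimize
def cyl(p,r=.012,L=.05):
    th=np.linspace(0,2*np.pi,24,endpoint=False);Y,Z=r*np.cos(th),r*np.sin(th)
    P=np.vstack([np.c_[np.full(24,s*L/2),Y,Z] for s in(-1,1)])
    c,s=np.cos(p[2]),np.sin(p[2]);return P@np.array([[c,s,0],[-s,c,0],[0,0,1]])+[p[0],p[1],.17]
def fit(img,cam,p0,win):
    f=cv2.imread(img);hsv=cv2.cvtColor(f,cv2.COLOR_BGR2HSV)
    m=((hsv[...,0]>=5)&(hsv[...,0]<=14)&(hsv[...,1]>120)&(hsv[...,2]>60)).astype(np.uint8)
    x,y,w,h=win;k=np.zeros_like(m);k[y:y+h,x:x+w]=m[y:y+h,x:x+w]
    k=cv2.morphologyEx(k,cv2.MORPH_OPEN,np.ones((2,2)))
    K=8
    def cost(p):
        q=((proj(cam,cyl(p))-[x,y]+.5)*K).astype(np.int32)
        a=np.zeros((h*K,w*K),np.uint8);cv2.fillConvexPoly(a,cv2.convexHull(q),1)
        b=cv2.resize(k[y:y+h,x:x+w],(w*K,h*K),interpolation=cv2.INTER_NEAREST)
        return 1-(a&b).sum()/(a|b).sum()
    r=minimize(cost,p0,method="Nelder-Mead",options=dict(initial_simplex=np.array([p0,p0+[.01,0,0],p0+[0,.01,0],p0+[0,0,.1]])))
    print(img,k.sum(),r.x[:2].round(4),np.degrees(r.x[2]).round(2),"1-IoU",round(r.fun,3));return r.x
p0=np.array([.556,-.174,.41])
fit("pics/w1.png",load("w1"),p0,(230,180,90,70))
fit("pics/top0.png",load("top0"),p0,(322,168,40,40))
fit("pics/scene0.png",load("scene0"),p0,(215,220,35,30))
E
python3 fit.py
```

```text
pics/w1.png 819 [ 0.5579 -0.1721] 24.38 1-IoU 0.099
pics/top0.png 118 [ 0.552  -0.1756] 25.14 1-IoU 0.165
pics/scene0.png 140 [ 0.5653 -0.1717] 21.46 1-IoU 0.147
```

jog_arm(
  delta_pos=[
    [0.007,0.03,-0.025],
    [0.007,0.03,-0.025],
    [0.007,0.03,-0.025],
    [0.007,0.03,-0.025],
    [0.007,0.03,-0.025],
    [0.007,0.03,-0.025],
    [0.007,0.03,-0.025],
    [0.007,0.03,-0.025],
    [0.007,0.03,-0.025],
    [0.007,0.03,-0.025],
  ],
  angular=[
    [0,0,0.04],
    [0,0,0.04],
    [0,0,0.04],
    [0,0,0.04],
    [0,0,0.04],
    [0,0,0.04],
    [0,0,0.04],
    [0,0,0.04],
    [0,0,0.04],
    [0,0,0.04],
  ],
  grip=[-1,-1,-1,-1,-1,-1,-1,-1,-1,-1],
)

```text
time: 2.9
tcp_pos: [0.6487, 0.1695, 0.1827]
eef_rot: [-0.081, 1.561, 0.079]
contact_force: [0.3, -0.3, 0.7]
finger_gap: 0.0855
```

jog_arm(
  delta_pos=[
    [0,0,0],
    [0,0,0],
    [0,0,0],
    [0,0,0],
    [0,0,0],
  ],
  angular=[
    [-0.015,0.12,0],
    [-0.015,0.12,0],
    [-0.015,0.12,0],
    [0,0,0],
    [0,0,0],
  ],
  grip=[-1,-1,-1,-1,-1],
)

```text
time: 3.4
tcp_pos: [0.6429, 0.1657, 0.1722]
eef_rot: [-0.104, 1.939, 0.056]
contact_force: [-0.1, 0.2, 0.7]
finger_gap: 0.0853
```

```bash
python3 -c "
from h import *
f=snap('w2');c=load('w2');q=proj(c,[[.506,.201,.07],[.506,.201,.137],[.506,.201,0.014]]);print(q)
x,y=np.clip((q[0]-[100,75]).astype(int),0,[360,270]);print(x,y)
cv2.imwrite('pics/w2c.png',cv2.resize(f[y:y+150,x:x+200],(800,600),interpolation=cv2.INTER_CUBIC))"
```

```text
[0.6429 0.1657 0.1722] [[-0.36, -0.1, 0.928], [-0.046, 0.995, 0.089], [-0.932, -0.011, -0.363]]
[[164.51462063 136.47726675]
 [ 95.36785283 148.75442365]
 [203.3023618  129.59042012]]
64 61
```

View pics/w2c.png

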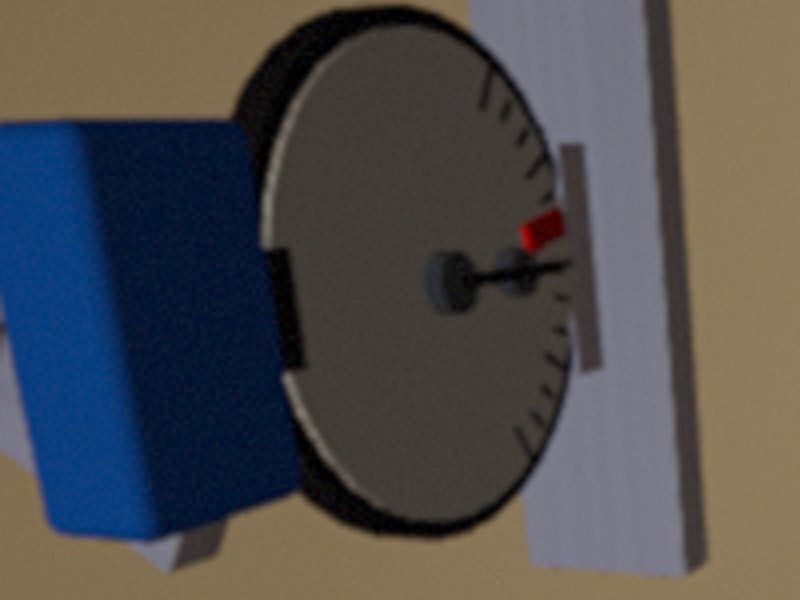

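Picture w2c shows the chosen gauge's +x face. The mark is at crop (543,229), the pointer tip at (568,264), the hub at (455,283), and the handle corners and bar corner are clear. I'll fit the pose and read the mark angle.

```bash
python3 - <<'E'
from h import *
C=load("w2");px=lambda x,y:np.array([64+(x+.5)/4-.5,61+(y+.5)/4-.5])
ob={(11,30,154):(80,125),(11,-30,154):(155,540),(11,30,120):(243,125),(11,-30,120):(298,492),(22,-75,14):(685,575),(22,-75,0):(705,560),(-22,-75,14):(532,562)}
G=np.array(list(ob))/1000;Q=np.array([px(*v) for v in ob.values()])
def pose(p):
    return R.from_rotvec([0,0,p[2]]).as_matrix(),np.array([p[0],p[1],0])
def res(p):
    r,t=pose(p);return (proj(C,G@r.T+t+[0,0,0])-Q).ravel()
s=least_squares(res,[.506,.201,.13],loss="soft_l1");p=s.x
print("gauge",p[:2].round(4),"yaw",np.degrees(p[2]).round(2));print((res(p).reshape(-1,2)*4).round(0).tolist())
r,t=pose(p)
for nm,v in dict(mark=(543,229),tip=(568,264),markin=(527,236),markout=(559,224)).items():
    for xo in(.005,.0065):
        o,d=ray(C,px(*v));o=(o-t)@r;d=d@r;g=o+d*(xo-o[0])/d[0];y,z=g[1],g[2]-.07
        print(nm,xo,"y,z mm",(g[1:]*1e3).round(1),"ang",np.arctan2(y,-z).round(3),"rad",np.hypot(y,z).round(4))
o,d=ray(C,px(412,270));o=(o-t)@r;d=d@r;g=o+d*(.005-o[0])/d[0];print("dial centre est",g.round(4))
E
```

```text
gauge [0.5103 0.2061] yaw 7.49
[[-15.0, -13.0], [-7.0, 8.0], [9.0, -12.0], [12.0, 2.0], [-1.0, 3.0], [5.0, 2.0], [-5.0, 3.0]]
mark 0.005 y,z mm [ 7.2 33.9] ang 0.197 rad 0.0369
mark 0.0065 y,z mm [ 7.3 36.2] ang 0.213 rad 0.0346
tip 0.005 y,z mm [-0.8 25.3] ang -0.018 rad 0.0447
tip 0.0065 y,z mm [-0.6 27.7] ang -0.014 rad 0.0423
markin 0.005 y,z mm [ 6.2 40.1] ang 0.204 rad 0.0305
markin 0.0065 y,z mm [ 6.3 42.4] ang 0.225 rad 0.0284
markout 0.005 y,z mm [ 7.8 27.5] ang 0.182 rad 0.0433
markout 0.0065 y,z mm [ 8.  29.8] ang 0.196 rad 0.041
dial centre est [0.005  0.0027 0.0789]
```

```bash
cat >> h.py <<'E'
def turn(yaw,tilt=0):
    """turn to: tool down, jaws along gauge x at yaw, then gauge rocked by -tilt about its own x"""
    from workcell import bot
    s=bot.get_state();r=R.from_rotvec(s["eef_rot"])
    x=np.array([0,0,-1.]);z=np.array([np.cos(yaw),np.sin(yaw),0]);y=np.cross(z,x)
    t=R.from_rotvec(-tilt*z)*R.from_matrix(np.c_[x,y,z])
    return (t*r.inv()).as_rotvec(),np.array(s["tcp_pos"]),np.array(s["contact_force"]),s
E
python3 -c "
from h import *
print(turn(np.radians(7.5))[0].round(4))"
```

```text
[ 0.0537 -0.3682  0.0326]
```

jog_arm(
  delta_pos=[
    [0,0,0.03],
    [0,0,0.03],
    [0,0,0.03],
    [-0.033,0.009,0.005],
    [-0.033,0.009,0],
    [-0.033,0.009,0],
    [-0.033,0.009,0],
    [0,0,0],
    [0,0,0],
  ],
  angular=[
    [0.018,-0.123,0.011],
    [0.018,-0.123,0.011],
    [0.018,-0.123,0.011],
    [0,0,0],
    [0,0,0],
    [0,0,0],
    [0,0,0],
    [0,0,0],
    [0,0,0],
  ],
  grip=[-1,-1,-1,-1,-1,-1,-1,-1,-1],
)

```text
time: 4.35
tcp_pos: [0.4926, 0.1928, 0.2754]
eef_rot: [-0.088, 1.516, 0.105]
contact_force: [0.2, -0.2, -0.4]
finger_gap: 0.0855
```

```bash
python3 -c "
from h import *
a=turn(np.radians(7.5));print(a[0].round(4),a[1].round(4),(np.array([.509,.204,.121])-a[1]).round(4))"
```

```text
[-0.0147  0.0515  0.0072] [0.4926 0.1928 0.2754] [ 0.0164  0.0112 -0.1544]
```

jog_arm(
  delta_pos=[
    [0.016,0.011,0],
    [0,0,0],
    [0,0,-0.03],
    [0,0,-0.03],
    [0,0,-0.025],
    [0,0,0],
    [0,0,0],
  ],
  angular=[
    [-0.015,0.05,0.007],
    [0,0,0],
    [0,0,0],
    [0,0,0],
    [0,0,0],
    [0,0,0],
    [0,0,0],
  ],
  grip=[-1,-1,-1,-1,-1,-1,-1],
)

```text
time: 5.05
tcp_pos: [0.5086, 0.199, 0.1949]
eef_rot: [-0.094, 1.546, 0.102]
contact_force: [-0.5, 0.8, 1.0]
finger_gap: 0.0853
```

```bash
python3 -c "
from h import *
a=turn(np.radians(7.5));print(a[0].round(4),a[1].round(4),(np.array([.509,.204,.121])-a[1]).round(4))
f=snap('w3');c=load('w3');r=R.from_rotvec([0,0,np.radians(7.5)])
for g in((11,30,154),(-11,30,154),(11,-30,154),(-11,-30,154),(22,75,14),(-22,75,14)): print(g,proj(c,r.apply(np.array(g)/1e3)+[.509,.204,0]).round(0))"
```

```text
[-0.0063  0.0223  0.0055] [0.5086 0.199  0.1949] [ 0.0004  0.005  -0.0739]
[0.5086 0.199  0.1949] [[0.022, -0.125, 0.992], [0.006, 0.992, 0.125], [-1.0, 0.003, 0.023]]
(11, 30, 154) [[296. 187.]]
(-11, 30, 154) [[254. 188.]]
(11, -30, 154) [[295. 288.]]
(-11, -30, 154) [[257. 289.]]
(22, 75, 14) [[297.  97.]]
(-22, 75, 14) [[246.  97.]]
```

View pics/w3.png

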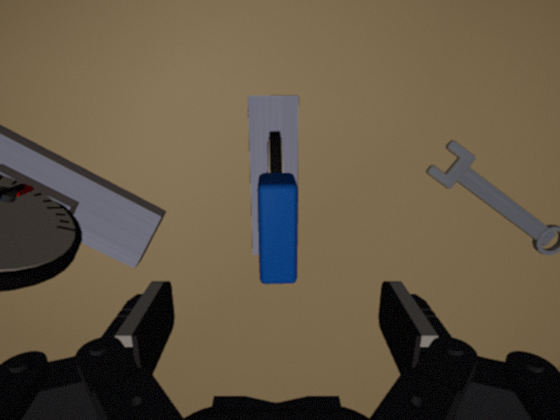

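In w3 the handle lies between the fingers, at columns 258–298 and rows 174–283. It sits slightly toward +y of my prediction, so I'll shift +8 mm in y and descend.

jog_arm(
  delta_pos=[
    [0.001,0.008,-0.02],
    [0,0,-0.025],
    [0,0,-0.025],
    [0,0,0],
    [0,0,0],
  ],
  angular=[
    [-0.006,0.022,0.005],
    [0,0,0],
    [0,0,0],
    [0,0,0],
    [0,0,0],
  ],
  grip=[-1,-1,-1,-1,-1],
)

```text
time: 5.6
tcp_pos: [0.5146, 0.2083, 0.1325]
eef_rot: [-0.097, 1.554, 0.105]
contact_force: [0.5, 0.0, 0.6]
finger_gap: 0.0854
```

```bash
python3 -c "
from h import *
a=turn(np.radians(7.5));print(a[0].round(4),a[1].round(4),(np.array([.510,.207,.121])-a[1]).round(4),a[2].round(1))"
```

```text
[-0.0057  0.0145  0.0017] [0.5146 0.2083 0.1325] [-0.0046 -0.0013 -0.0115] [0.5 0.  0.6]
```

jog_arm(
  delta_pos=[
    [-0.004,-0.001,-0.01],
    [0,0,-0.001],
    [0,0,0],
    [0,0,0],
    [0,0,0],
    [0,0,0],
    [0,0,0],
    [0,0,0],
    [0,0,0],
    [0,0,0],
  ],
  angular=[
    [-0.006,0.014,0.002],
    [-0.002,0.01,0],
    [0,0,0],
    [0,0,0],
    [0,0,0],
    [0,0,0],
    [0,0,0],
    [0,0,0],
    [0,0,0],
    [0,0,0],
  ],
  grip=[-1,-1,0,1,1,1,1,1,1,1],
  squeeze=70,
)

```text
time: 6.6
tcp_pos: [0.5125, 0.208, 0.1259]
eef_rot: [-0.103, 1.574, 0.103]
contact_force: [-0.8, 0.4, -0.7]
finger_gap: 0.0211
```

```bash
python3 -c "
from h import *
a=turn(np.radians(7.5));print(a[0].round(4),a[1].round(4),a[2].round(1),a[3]['finger_gap'],a[3]['wrist_torque'])"
```

```text
[ 0.0003 -0.0052 -0.0002] [0.5125 0.208  0.1259] [-0.8  0.4 -0.7] 0.021050140895040623 [-0.01659751  0.03574084 -0.03395199]
```

jog_arm(
  delta_pos=[
    [0,0,0.02],
    [0,0,0.03],
    [0,0,0.04],
    [0,0,0.045],
    [0,0,0.045],
    [0,0,0.045],
    [0,0,0.03],
    [0,0,0.01],
    [0,0,0],
    [0,0,0],
  ],
  angular=[
    [0,0,0],
    [0,0,0],
    [0,0,0],
    [0,0,0],
    [0,0,0],
    [0,0,0],
    [0,0,0],
    [0,0,0],
    [0,0,0],
    [0,0,0],
  ],
  grip=[1,1,1,1,1,1,1,1,1,1],
)

```text
time: 7.6
tcp_pos: [0.5074, 0.2057, 0.396]
eef_rot: [-0.106, 1.583, 0.1]
contact_force: [-0.3, -0.5, -4.3]
finger_gap: 0.0211
```

jog_arm(
  delta_pos=[
    [0.004,-0.02,0],
    [0.005,-0.035,0],
    [0.005,-0.045,0],
    [0.005,-0.045,0],
    [0.005,-0.045,0],
    [0.005,-0.045,0],
    [0.005,-0.045,0],
    [0.005,-0.035,0],
    [0.003,-0.025,0],
    [0,-0.015,0],
  ],
  angular=[
    [0,0,0.03],
    [0,0,0.03],
    [0,0,0.03],
    [0,0,0.03],
    [0,0,0.03],
    [0,0,0.03],
    [0,0,0.03],
    [0,0,0.03],
    [0,0,0.03],
    [0,0,0.02],
  ],
  grip=[1,1,1,1,1,1,1,1,1,1],
)

```text
time: 8.6
tcp_pos: [0.5453, -0.1605, 0.3791]
eef_rot: [-0.348, 1.581, 0.344]
contact_force: [0.2, 1.1, -4.2]
finger_gap: 0.0212
```

jog_arm(
  delta_pos=[
    [0,0,0],
    [0,0,0],
    [0,0,0],
  ],
  angular=[
    [0,0,0],
    [0,0,0],
    [0,0,0],
  ],
  grip=[1,1,1],
)

```text
time: 8.9
tcp_pos: [0.5443, -0.1621, 0.3749]
eef_rot: [-0.343, 1.588, 0.344]
contact_force: [-0.0, -0.5, -3.2]
finger_gap: 0.0208
```

```bash
python3 -c "
from h import *
a=turn(np.radians(24.4));print(a[0].round(4),a[1].round(4),(np.array([.557,-.172,.308])-a[1]).round(4),a[2].round(1),a[3]['finger_gap'],a[3]['wrist_torque'])
from workcell import bot
f=snap('w4');g=bot.read_camera('scene')['frame'][...,::-1];cv2.imwrite('pics/s4.png',g)
h=bot.read_camera('top')['frame'][...,::-1]
z=lambda i,x,y,w,h:cv2.resize(i[y:y+h,x:x+w],(400,300),interpolation=cv2.INTER_CUBIC)
cv2.imwrite('pics/c4.png',np.vstack([np.hstack([z(f,0,0,560,420),z(g,180,120,160,120)]),np.hstack([z(h,270,130,160,120),z(g,190,170,80,60)])]))"
```

```text
[ 0.0083 -0.043  -0.0093] [ 0.5443 -0.1621  0.3749] [ 0.0127 -0.0099 -0.0669] [-0.  -0.5 -3.2] 0.020768678322110167 [ 0.02969464 -0.08353799  0.05041498]
[ 0.5443 -0.1621  0.3749] [[-0.043, -0.421, 0.906], [-0.008, 0.907, 0.421], [-0.999, 0.01, -0.043]]
```

View pics/c4.png

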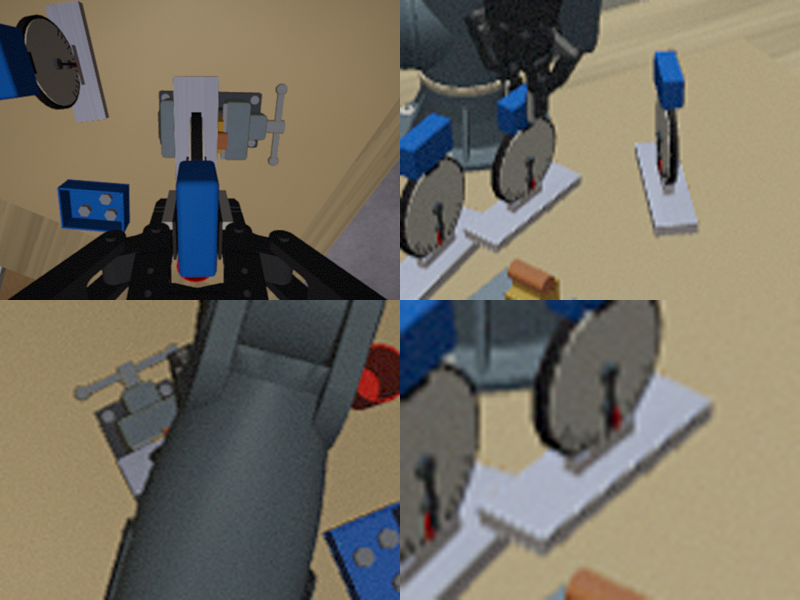

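Picture c4 shows the gauge held square in the gripper with its bar across the stud. The red mark is right of the pointer in the scene view, and the neighbours are untouched.

jog_arm(
  delta_pos=[
    [0.006,-0.005,-0.01],
    [0.006,-0.005,-0.015],
    [0,0,-0.015],
    [0,0,-0.005],
    [0,0,0],
    [0,0,0],
  ],
  angular=[
    [0.004,-0.021,-0.005],
    [0.004,-0.021,-0.005],
    [0,0,0],
    [0,0,0],
    [0,0,0],
    [0,0,0],
  ],
  grip=[1,1,1,1,1,1],
)

```text
time: 9.65
tcp_pos: [0.5575, -0.1681, 0.3314]
eef_rot: [-0.34, 1.54, 0.336]
contact_force: [-0.8, -0.6, -2.5]
finger_gap: 0.0206
```

```bash
python3 -c "
from h import *
a=turn(np.radians(24.4));print(a[0].round(4),a[1].round(4),(np.array([.557,-.172,.308])-a[1]).round(4),a[2].round(1))
from workcell import bot
c=bot.read_camera('wrist');K,T=c['intrinsics'],c['T_tool_cam']
for p in((242,108),(304,108)):
  o,d=ray((K,T),p);print('bar end tool y,z',(o+d*(.112-o[0])/d[0]).round(4))
"
```

```text
[ 0.0011  0.0049 -0.0054] [ 0.5575 -0.1681  0.3314] [-0.0005 -0.0039 -0.0234] [-0.8 -0.6 -2.5]
bar end tool y,z [ 0.112   0.0723 -0.0228]
bar end tool y,z [0.112  0.0723 0.0194]
```

jog_arm(
  delta_pos=[
    [0,0,-0.008],
    [0,0,-0.006],
    [0,0,-0.004],
    [0,0,0],
    [0,0,0],
  ],
  angular=[
    [0.001,0.005,-0.005],
    [0,0,0],
    [0,0,0],
    [0,0,0],
    [0,0,0],
  ],
  grip=[1,1,1,1,1],
)

```text
time: 10.2
tcp_pos: [0.5581, -0.168, 0.313]
eef_rot: [-0.335, 1.544, 0.334]
contact_force: [-0.1, 0.6, -3.3]
finger_gap: 0.0209
```

jog_arm(
  delta_pos=[
    [0,0,-0.002],
    [0,0,-0.002],
    [0,0,0],
  ],
  angular=[
    [0,0,0],
    [0,0,0],
    [0,0,0],
  ],
  grip=[1,1,1],
)

```text
time: 10.5
tcp_pos: [0.5582, -0.1681, 0.3089]
eef_rot: [-0.335, 1.544, 0.333]
contact_force: [-0.4, -0.0, -2.2]
finger_gap: 0.021
```

```bash
python3 -c "
from h import *
a=turn(np.radians(24.4));print(a[0].round(4),a[1].round(4),a[2].round(1),a[3]['wrist_torque'])"
```

```text
[ 0.0005  0.0014 -0.    ] [ 0.5582 -0.1681  0.3089] [-0.4 -0.  -2.2] [-0.04025692  0.02760248 -0.02784083]
```

jog_arm(
  delta_pos=[
    [0,0,-0.001],
    [0,0,0],
  ],
  angular=[
    [0,0,0],
    [0,0,0],
  ],
  grip=[1,1],
)

```text
time: 10.7
tcp_pos: [0.5582, -0.1681, 0.3079]
eef_rot: [-0.335, 1.543, 0.333]
contact_force: [0.1, 0.3, -2.7]
finger_gap: 0.021
```

jog_arm(
  delta_pos=[
    [0,0,-0.001],
    [0,0,0],
  ],
  angular=[
    [0,0,0],
    [0,0,0],
  ],
  grip=[1,1],
)

```text
time: 10.9
tcp_pos: [0.5583, -0.1682, 0.3078]
eef_rot: [-0.335, 1.542, 0.332]
contact_force: [-0.4, 0.3, -2.7]
finger_gap: 0.0208
```

jog_arm(
  delta_pos=[
    [0,0,-0.0015],
    [0,0,0],
  ],
  angular=[
    [0,0,0],
    [0,0,0],
  ],
  grip=[1,1],
)

```text
time: 11.1
tcp_pos: [0.5585, -0.1685, 0.3078]
eef_rot: [-0.336, 1.54, 0.331]
contact_force: [-0.3, -0.0, -3.0]
finger_gap: 0.0211
```

jog_arm(
  delta_pos=[
    [0,0,-0.0015],
    [0,0,0],
  ],
  angular=[
    [0,0,0],
    [0,0,0],
  ],
  grip=[1,1],
)

```text
time: 11.3
tcp_pos: [0.5587, -0.1687, 0.3077]
eef_rot: [-0.337, 1.538, 0.33]
contact_force: [-0.6, 0.5, -3.3]
finger_gap: 0.0207
```

Contact made at TCP z = 0.3078, as predicted (0.182 + 0.126). Now I'll rock the gauge by rolling on the ridge.

jog_arm(
  delta_pos=[
    [-0.0022,0.0049,0],
    [-0.0022,0.0049,-0.0004],
    [-0.0022,0.0049,-0.0006],
    [-0.0022,0.0049,-0.0008],
    [-0.0022,0.0049,-0.0012],
    [0,0,-0.001],
    [0,0,-0.001],
  ],
  angular=[
    [-0.039,-0.018,0],
    [-0.039,-0.018,0],
    [-0.039,-0.018,0],
    [-0.039,-0.018,0],
    [-0.039,-0.018,0],
    [0,0,0],
    [0,0,0],
  ],
  grip=[1,1,1,1,1,1,1],
)

```text
time: 12.0
tcp_pos: [0.5472, -0.1431, 0.3042]
eef_rot: [-0.503, 1.479, 0.157]
contact_force: [-3.4, -0.3, 8.3]
finger_gap: 0.0206
```

```bash
cat > chk.py <<'E'
from h import *
import sys
phi=.215;ps=np.radians(24.4)
a=turn(ps,phi);s=a[3]
x=R.from_rotvec(s["eef_rot"]).as_matrix()[:,0]
yh=np.array([-np.sin(ps),np.cos(ps),0]);tilt=np.arctan2(-x@yh,-x[2])
n=-x;t=np.cos(tilt)*yh-np.sin(tilt)*np.array([0,0,1]);C=np.array([.557,-.172,.170])
q=C+.1378*n+(.003-.012*tilt)*t
print("t",s["time"],"turn",a[0].round(4),"tilt",tilt.round(4),"sidetilt",(-x@[np.cos(ps),np.sin(ps),0]).round(4),"tcp",a[1].round(4),"roll-ideal minus tcp",(q-a[1]).round(4),"gap",s["finger_gap"].__round__(4),"F",a[2].round(1),"M",np.round(s["wrist_torque"],2))
E
python3 chk.py
```

```text
t 12.0 turn [ 0.0081  0.015  -0.0013] tilt 0.2285 sidetilt -0.0103 tcp [ 0.5472 -0.1431  0.3042] roll-ideal minus tcp [-0.0045 -0.0008 -0.    ] gap 0.0206 F [-3.4 -0.3  8.3] M [-0.35  0.92 -0.23]
```

jog_arm(
  delta_pos=[
    [-0.002,-0.001,-0.001],
    [0,0,-0.001],
    [0,0,-0.001],
    [0,0,-0.001],
  ],
  angular=[
    [0,0.011,0],
    [0,0.003,0],
    [0,0,0],
    [0,0,0],
  ],
  grip=[1,1,1,1],
)

```text
time: 12.4
tcp_pos: [0.5472, -0.1443, 0.3044]
eef_rot: [-0.502, 1.487, 0.161]
contact_force: [-5.5, 2.7, 11.6]
finger_gap: 0.0209
```

```bash
python3 chk.py; python3 - <<'E'
from h import *
from workcell import bot
for _ in range(24): g=bot.read_camera('scene')['frame']
acc=np.mean([bot.read_camera('scene')['frame'].astype(float) for _ in range(12)],0)[...,::-1]
cv2.imwrite('pics/s5.png',acc.astype(np.uint8))
C=load('scene0');ps=np.radians(24.4)
s=bot.get_state();M=R.from_rotvec(s['eef_rot']).as_matrix();p=np.array(s['tcp_pos'])
cen=p+M@[.056,-.003,-.0017]  # dial centre 70 mm above underside
q=proj(C,cen)[0];print('dial px',q.round(1),'tilt check')
x,y=(q-[32,24]).astype(int);print(x,y)
cv2.imwrite('pics/s5c.png',cv2.resize(acc[y:y+48,x:x+64],(800,600),interpolation=cv2.INTER_CUBIC).clip(0,255))
f=snap('w5')
E
python3 chk.py
```

```text
t 12.4 turn [ 0.0057  0.0068 -0.0024] tilt 0.223 sidetilt -0.0042 tcp [ 0.5472 -0.1443  0.3044] roll-ideal minus tcp [-0.0035  0.0001 -0.0001] gap 0.0209 F [-5.5  2.7 11.6] M [ 0.46  1.16 -0.17]
dial px [233.9 204.9] tilt check
201 180
[ 0.5471 -0.1443  0.3044] [[0.095, -0.404, 0.91], [-0.2, 0.888, 0.415], [-0.975, -0.221, 0.004]]
t 14.25 turn [ 0.0057  0.0068 -0.0023] tilt 0.223 sidetilt -0.0042 tcp [ 0.5472 -0.1443  0.3044] roll-ideal minus tcp [-0.0034  0.0001 -0.0001] gap 0.0207 F [-5.   3.2 11.9] M [ 0.51  1.05 -0.11][ WARN:0@22.123] global loadsave.cpp:1063 imwrite_ Unsupported depth image for selected encoder is fallbacked to CV_8U.
```

View pics/s5c.png

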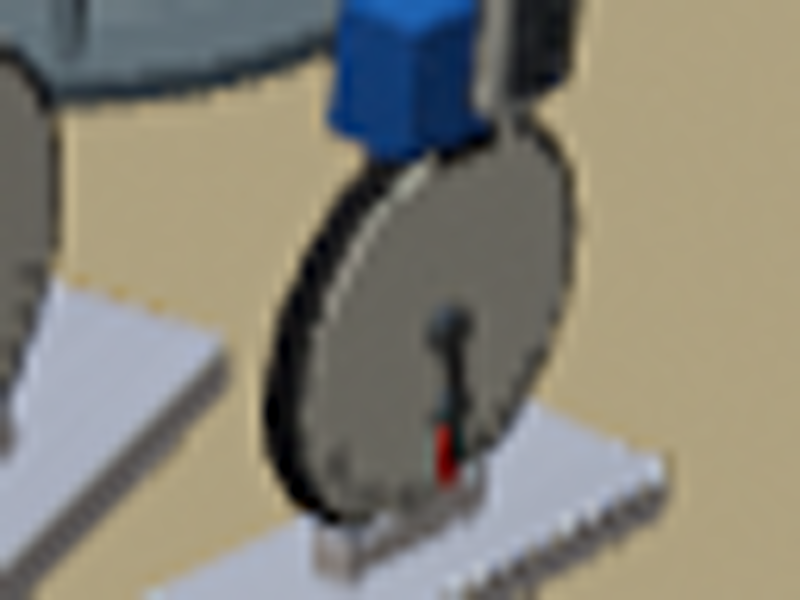

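```bash
python3 - <<'E'
from h import *
from workcell import bot
s=bot.get_state();M=R.from_rotvec(s['eef_rot']).as_matrix();p=np.array(s['tcp_pos']);C=load('scene0')
G=np.c_[M[:,2],M[:,1],-M[:,0]]  # gauge axes x,y,z in world
cen=p+M@[.056,-.003,-.0017]
tilt=.223
P=lambda x,a,r:proj(C,cen+G@np.array([x,r*np.sin(a),-r*np.cos(a)]))[0]
hub=P(.010,0,0);f=lambda q:((q-hub)*12.5+[450,325]).round(0)
for r in(.02,.03,.036,.042):print('ptr',r,f(P(.010,tilt,r)))
for m in(.15,.18,.2,.22,.25):print('mark',m,[f(P(.0055,m,r)).tolist() for r in(.029,.036,.043)], 'edges at mid',[f(P(.0055,m+e,.036)).tolist() for e in(-.083,.083)])
im=cv2.imread('pics/s5c.png').astype(int);red=(im[...,2]-np.maximum(im[...,0],im[...,1])>60)
for y in range(420,490,10):
    xs=np.where(red[y])[0];print(y,xs.min() if len(xs) else None,xs.max() if len(xs) else None)
dk=im.sum(2)
for y in range(350,480,10):
    xs=420+np.where(dk[y,420:490]<200)[0];print('dark',y,(xs.min(),xs.max()) if len(xs) else None)
E
```

```text
ptr 0.02 [454. 398.]
ptr 0.03 [455. 433.]
ptr 0.036 [456. 455.]
ptr 0.042 [457. 476.]
mark 0.15 [[433.0, 427.0], [433.0, 453.0], [433.0, 479.0]] edges at mid [[424.0, 459.0], [441.0, 446.0]]
mark 0.18 [[436.0, 425.0], [436.0, 451.0], [436.0, 476.0]] edges at mid [[428.0, 457.0], [444.0, 444.0]]
mark 0.2 [[437.0, 424.0], [438.0, 449.0], [439.0, 474.0]] edges at mid [[430.0, 455.0], [446.0, 442.0]]
mark 0.22 [[439.0, 423.0], [440.0, 447.0], [441.0, 472.0]] edges at mid [[432.0, 454.0], [448.0, 440.0]]
mark 0.25 [[441.0, 421.0], [443.0, 445.0], [445.0, 469.0]] edges at mid [[435.0, 452.0], [451.0, 437.0]]
420 None None
430 439 447
440 437 449
450 437 449
460 438 450
470 438 453
480 442 448
dark 350 (np.int64(433), np.int64(464))
dark 360 (np.int64(442), np.int64(464))
dark 370 (np.int64(445), np.int64(465))
dark 380 (np.int64(446), np.int64(465))
dark 390 (np.int64(446), np.int64(467))
dark 400 (np.int64(446), np.int64(471))
dark 410 (np.int64(441), np.int64(471))
dark 420 (np.int64(435), np.int64(465))
dark 430 (np.int64(442), np.int64(464))
dark 440 (np.int64(442), np.int64(489))
dark 450 (np.int64(439), np.int64(478))
dark 460 (np.int64(438), np.int64(465))
dark 470 (np.int64(438), np.int64(457))
```

```bash
python3 - <<'E'
from h import *
C=load("w2");im=cv2.imread("pics/w2c.png").astype(int)
red=im[...,2]-np.maximum(im[...,0],im[...,1])>70;red[:, :480]=0
ys,xs=np.where(red);mk=(xs.mean(),ys.mean());print("mark px",mk,red.sum())
px=lambda x,y:np.array([64+(x+.5)/4-.5,61+(y+.5)/4-.5])
for x0,y0,yw in((.5103,.2061,7.5),(.508,.204,7.5),(.5103,.2061,6.5),(.5103,.2061,8.5)):
    r=R.from_rotvec([0,0,np.radians(yw)]).as_matrix();t=np.array([x0,y0,0])
    def at(v,x):
        o,d=ray(C,px(*v));o=(o-t)@r;d=d@r;return ((o+d*(x-o[0])/d[0])*1e3).round(1)[1:]
    m=at(mk,.0055);print(x0,yw,"mark",m,"hub@5,10",at((458,284),.005),at((458,284),.010),"tip@10",at((568,264),.010),"ang",np.arctan2(m[0],70-m[1]).round(3),
     "2r-based ang",np.arcsin(m[0]/36).round(3),"rel tip", np.arcsin((m[0]-at((568,264),.010)[0])/36).round(3))
E
```

```text
mark px (np.float64(527.952229299363), np.float64(236.6464968152866)) 314
0.5103 7.5 mark [ 6.  40.5] hub@5,10 [-1.2 65.4] [-0.5 72.2] tip@10 [-0.2 33.2] ang 0.201 2r-based ang 0.167 rel tip 0.173
0.508 7.5 mark [ 7.6 36.7] hub@5,10 [ 0.2 62. ] [ 0.9 68.7] tip@10 [ 1.3 29.2] ang 0.224 2r-based ang 0.213 rel tip 0.176
0.5103 6.5 mark [ 6.1 40.7] hub@5,10 [-1.1 65.4] [-0.3 72.2] tip@10 [ 0.  33.2] ang 0.205 2r-based ang 0.17 rel tip 0.17
0.5103 8.5 mark [ 5.9 40.4] hub@5,10 [-1.3 65.5] [-0.7 72.2] tip@10 [-0.3 33.2] ang 0.197 2r-based ang 0.165 rel tip 0.173
```

```bash
python3 - <<'E'
from h import *
C=load("w2");im=cv2.imread("pics/w2.png").astype(float)[61:211,64:264]
w=(im[...,2]-im[...,:2].max(2)).clip(15)-15;w[:50,:]=w[:50,:]*1;w[:,:120]=0
print(np.argwhere(w>10).min(0),np.argwhere(w>10).max(0))
ys,xs=np.mgrid[:150,:200];mk=np.array([(w*xs).sum(),(w*ys).sum()])/w.sum();print("mark px",mk, "crop",mk*4)
v=mk+[64,61]
for x0,y0 in((.5103,.2061),(.5095,.2065)):
    r=R.from_rotvec([0,0,np.radians(7.5)]).as_matrix();t=np.array([x0,y0,0])
    def at(v,x):
        o,d=ray(C,v);o=(o-t)@r;d=d@r;return ((o+d*(x-o[0])/d[0])*1e3)[1:]
    px=lambda x,y:np.array([64+(x+.5)/4-.5,61+(y+.5)/4-.5])
    tip,hub=at(px(568,264),.010),at(px(458,284),.010)
    for xm in(.005,.006):
        m=at(v,xm);print(xm,m.round(1),hub.round(1),tip.round(1),"ang",np.arctan2(m[0]-(tip[0]+hub[0])/2,70-m[1]).round(3),"hub-rel",np.arctan2(m[0]-hub[0],hub[1]-m[1]).round(3))
E
```

```text
[ 52 129] [ 63 140]
mark px [170.26103436  74.55653085] crop [681.04413745 298.22612339]
0.005 [-14.3 -26.8] [-0.5 72.2] [-0.2 33.2] ang -0.143 hub-rel -0.138
0.006 [-14.  -24.9] [-0.5 72.2] [-0.2 33.2] ang -0.144 hub-rel -0.139
0.005 [-14.9 -28.2] [-1.1 71.2] [-0.8 32.1] ang -0.142 hub-rel -0.138
0.006 [-14.7 -26.3] [-1.1 71.2] [-0.8 32.1] ang -0.142 hub-rel -0.139
```

jog_arm(
  delta_pos=[
    [0.0006,-0.0013,0],
    [0,0,-0.0005],
    [0,0,-0.0007],
  ],
  angular=[
    [0.008,0.01,0],
    [0.001,0.002,0],
    [0,0,0],
  ],
  grip=[1,1,1],
)

```text
time: 14.55
tcp_pos: [0.5484, -0.1459, 0.3048]
eef_rot: [-0.492, 1.496, 0.173]
contact_force: [-5.0, 3.6, 12.1]
finger_gap: 0.0213
```

```bash
python3 chk.py
```

```text
t 14.55 turn [-0.0063 -0.0046 -0.0023] tilt 0.2074 sidetilt 0.0011 tcp [ 0.5484 -0.1459  0.3048] roll-ideal minus tcp [-0.0032  0.0002 -0.    ] gap 0.0213 F [-5.   3.6 12.1] M [ 0.55  1.09 -0.14]
```

jog_arm(
  delta_pos=[
    [0,0,0.0002],
    [0,0,-0.0003],
  ],
  angular=[
    [-0.002,-0.001,0],
    [0,0,0],
  ],
  grip=[1,1],
)

```text
time: 14.75
tcp_pos: [0.5484, -0.146, 0.3049]
eef_rot: [-0.492, 1.496, 0.173]
contact_force: [-2.8, 3.5, 9.1]
finger_gap: 0.0212
```

```bash
python3 chk.py; python3 - <<'E'
from h import *
from workcell import bot
for _ in range(26): bot.read_camera('scene')
acc=np.mean([bot.read_camera('scene')['frame'].astype(float) for _ in range(12)],0)[...,::-1]
x,y=201,180
z=lambda i,x,y,w,h,W,H:cv2.resize(i[y:y+h,x:x+w],(W,H),interpolation=cv2.INTER_CUBIC).clip(0,255).astype(np.uint8)
cv2.imwrite('pics/s6c.png',np.hstack([z(acc,x+16,y+8,32,48,400,600),z(acc,170,130,120,180,400,600)]))
E
python3 chk.py
```

```text
t 14.75 turn [-0.0062 -0.0047 -0.002 ] tilt 0.2074 sidetilt 0.0012 tcp [ 0.5484 -0.146   0.3049] roll-ideal minus tcp [-0.0032  0.0003 -0.0002] gap 0.0212 F [-2.8  3.5  9.1] M [ 0.74  0.71 -0.07]
t 16.65 turn [-0.0061 -0.0046 -0.0021] tilt 0.2075 sidetilt 0.0012 tcp [ 0.5484 -0.1459  0.3049] roll-ideal minus tcp [-0.0032  0.0003 -0.0001] gap 0.0208 F [-3.   2.5  5.2] M [ 0.71  0.61 -0.04]
```

View pics/s6c.png

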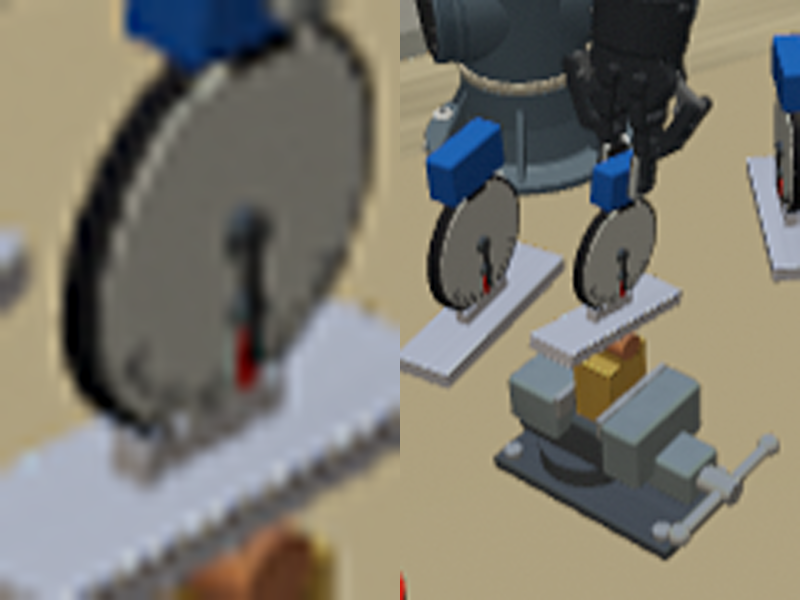

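```bash
python3 - <<'E'
from h import *
C=load("w2");px=lambda x,y:np.array([64+(x+.5)/4-.5,61+(y+.5)/4-.5])
r=R.from_rotvec([0,0,np.radians(7.5)]).as_matrix();t=np.array([.5103,.2061,0])
for v in((488,87),(506,112),(522,138),(538,166),(546,196),(541,231),(563,298),(562,331),(558,357),(548,383),(537,412),(525,442)):
    o,d=ray(C,px(*v));o=(o-t)@r;d=d@r;g=o+d*(.0051-o[0])/d[0]
    print(v,"y,z",(g[1:]*1e3-[0,70]).round(1),"deg",np.degrees(np.arctan2(g[1],.07-g[2])).round(1),"rad mm",(np.hypot(g[1],g[2]-.07)*1e3).round(1))
c=cv2.imread("pics/w2.png")[70:180,175:215]
cv2.imwrite("pics/w2d.png",cv2.convertScaleAbs(cv2.resize(c,(218,600),interpolation=cv2.INTER_CUBIC),alpha=2))
E
```

```text
(488, 87) y,z [ 35.3 -21.3] deg 58.9 rad mm 41.2
(506, 112) y,z [ 30.7 -26.7] deg 49.0 rad mm 40.6
(522, 138) y,z [ 25.6 -31.5] deg 39.2 rad mm 40.6
(538, 166) y,z [ 20.  -36.4] deg 28.8 rad mm 41.5
(546, 196) y,z [ 13.8 -38.3] deg 19.8 rad mm 40.8
(541, 231) y,z [  6.8 -35.2] deg 11.0 rad mm 35.8
(563, 298) y,z [ -7.8 -41.3] deg -10.8 rad mm 42.0
(562, 331) y,z [-14.8 -39.6] deg -20.5 rad mm 42.3
(558, 357) y,z [-20.1 -37.1] deg -28.5 rad mm 42.2
(548, 383) y,z [-25.  -32.2] deg -37.9 rad mm 40.8
(537, 412) y,z [-30.4 -26.9] deg -48.5 rad mm 40.6
(525, 442) y,z [-35.8 -21.3] deg -59.2 rad mm 41.7
```

View pics/w2d.png

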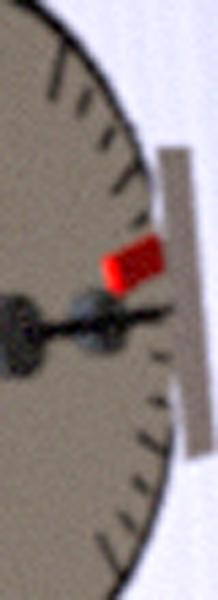

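The dial ticks calibrate the reading: fitted ±10…60° come out within about 1.5°. That puts the mark at 11–12° (0.195–0.215 rad), against a tool tilt of 0.2075. One more check: whether the gauge slipped in the grip, by comparing the bar's place in the wrist images before contact and now.

```bash
python3 - <<'E'
from h import *
f=snap('w6');a=cv2.imread('pics/w4.png')
for nm,i in(("w4",a),("w5",cv2.imread('pics/w5.png')),("w6",f)):
    g=cv2.GaussianBlur(cv2.cvtColor(i,cv2.COLOR_BGR2GRAY),(3,3),0).astype(float)
    p=g[85:135,250:265].mean(1);d=np.gradient(p);k=np.argmax(np.abs(d));
    b=i[150:380,255:295,0].astype(int)-i[150:380,255:295,2];rb=150+np.where((b>60).mean(1)>.5)[0]
    print(nm,"bar end row",85+k,np.round(d[k-1:k+2],1),"handle rows",rb.min(),rb.max())
E
python3 chk.py
```

```text
[ 0.5484 -0.1459  0.3049] [[0.084, -0.406, 0.91], [-0.188, 0.89, 0.415], [-0.979, -0.206, -0.002]]
w4 bar end row 105 [-1.9 -5.5 -5.3] handle rows 252 379
w5 bar end row 106 [21.9 28.  20.1] handle rows 252 379
w6 bar end row 87 [-29.9 -31.4 -12.2] handle rows 252 379
t 16.7 turn [-0.0061 -0.0046 -0.0022] tilt 0.2075 sidetilt 0.0011 tcp [ 0.5484 -0.1459  0.3049] roll-ideal minus tcp [-0.0032  0.0003 -0.0001] gap 0.0205 F [-1.9  2.2  6.6] M [ 0.67  0.69 -0.02]
```

```bash
python3 - <<'E'
from h import *
I=[cv2.cvtColor(cv2.imread(f'pics/{n}.png'),cv2.COLOR_BGR2GRAY) for n in("w4","w5","w6")]
for i in I: print(i[84:126:2,255:290].mean(1).round(0).astype(int).tolist())
# template: bar + dial region inside bar
t=I[0][112:225,255:292]
for i in I[1:]:
    m=cv2.matchTemplate(i[100:240,245:302],t,cv2.TM_CCOEFF_NORMED);_,v,_,l=cv2.minMaxLoc(m);print("shift",l[0]-10,l[1]-12,round(v,3))
E
```

```text
[136, 136, 135, 135, 135, 135, 135, 135, 135, 135, 135, 122, 129, 130, 130, 130, 130, 130, 130, 131, 130]
[114, 35, 54, 54, 55, 54, 53, 51, 48, 46, 45, 96, 138, 137, 137, 137, 138, 137, 137, 138, 137]
[134, 117, 38, 53, 54, 54, 54, 54, 49, 46, 43, 99, 138, 137, 137, 137, 137, 137, 137, 137, 137]
shift 0 -1 0.97
shift 0 -1 0.973
```

The bar end stays at row 106–107 in all three pictures, with a template shift of 1 px or less. The gauge has not slipped in the grip, so I'm handing in.

```bash
python3 -c "
from workcell import bot
print(bot.close_job())"; python3 chk.py
```

```text
the job is handed in; nothing more can be done
None
the job is handed in; nothing more can be done
```

I picked up the smallest gauge by its blue handle and set it crosswise on the stud ridge. I then rocked it about 0.21 rad and handed the job in at about 17 s, still gripping it and pressing lightly. I never touched the spanner, spray bottle, cup or nut box.

**Tilt against mark:** The gauge tilt was steady at 0.2075 rad for the last 2 s. The mark reads 0.195–0.215 rad, calibrated on the dial's 10° ticks.

**Pointer on mark:** The scene picture shows the pointer settled over the red mark. It looks slightly to the right of the mark's centre because it stands a few millimetres in front of the dial. That view is coarse: by itself it allows a mark angle of about 0.22–0.26 rad, a little above the tick reading, so I relied on the ticks.

**Grip:** The bar and handle moved 1 px or less in the wrist pictures from before contact to the end, so the gauge did not slip in the fingers.

**Press:** I estimate about 10 N on the ridge, from the vertical force reading after adding back the gauge's weight. The reading was still easing slightly (from 9 N to between 5 and 7 N) in the last 2 s. A wrist moment of about 1 N m remained.

**Position:** By my estimate the gauge sits about 3 mm off centre along the ridge.

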